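Slide the praline tray under the sprung cover

TASK

Press the orange bar beside the lane down with one fingertip so that the clear spring cover opens, and keep it open while the other fingertip pushes the blue praline tray by its upright handle along the lane, under the cover, until it is fully in against the rear stop. Then let go of the bar so that the cover shuts over the tray. Only touch and push: do not lift or tip the tray, and leave the other things on the counter where they are.

Things in the scene. Friction and masses are not known exactly. Their poses are not given: they have to be found in the camera images.
- case: Fixed white countertop praline case with a straight lane. Origin: on the table, mid-lane, under the clear cover's front edge. x runs along the lane into the case, y left, z up. Lane floor 6 mm above the table, 74 mm wide inside. Open loading part x -195 to 0 mm, side rails 20 mm high, outsides at y +-43 mm; covered part x 0 to 104 mm with walls 42 mm high.
- rear_stop (a point): Middle of the rear stop's face at the lane's end (case x = 104 mm, 30 mm above the table). When the tray is fully in, its front touches this face: tray origin at case x = 59 mm, the handle still outside the cover with its rear face at case x = -16 mm.
- hinge_rod (a point): Point on the cover's steel hinge rod (8 mm thick), which runs along the lane's whole left side between lane and press bar, at case y = +41 mm, 50 mm above the table; this point is at case x = -97.5 mm. An 8 mm square post, 52 mm high, carries each end (case x = -190 and +107 mm).
- cover (a joint): Angle (rad) of the clear cover, 0 = shut, grows as it opens, stop at 0.6. Cover and press bar are one rocker about the hinge rod, shut by a spring: about 4 to 6 N down on the bar's middle opens it. Clear panel 100 mm long, 79 mm wide, top 54 mm above the table when shut; its free edge rises to about 97 mm at the stop. From 0.40 rad the tray passes below.
- tongue (a point): Middle of the outer face of the orange tongue, 20 mm wide, that hangs from the cover's front edge across the right half of the lane (case x = 1 to 5 mm, y = -15 to -35 mm, from 54 down to 13 mm above the table when shut). It blocks the tray while the cover is shut and moves up with it.
- press_bar (a point): Centre of the top of the orange press bar, left of the hinge rod: 175 mm long along the lane (case x -185 to -10 mm), 40 mm wide (case y +66 to +106 mm), level, 52 mm above the table when shut; the point is at case x -97.5, y +86 mm. Pushed down about 22 mm at 40 mm left of the rod it opens the cover to 0.5 rad. A fingertip may slide along it.
- tray: Loose blue tray of pralines in the loading part of the lane. Origin: centre of the underside of its body, 90 mm long, 68 mm wide, 24 mm high with pralines, about 0.3 kg; x points into the case, z up. Behind it an upright handle plate 26 mm wide, 8 mm thick, 56 mm high, rear (pushing) face at tray x = -75 mm, joined by a stem 16 mm wide, 8 mm high.
- tray_handle (a point): Point on the rear (pushing) face of the tray's handle plate, mid-width, 43 mm above the tray's underside (49 mm above the table), 13 mm below the plate's top.
- gift_box: Bystander: red gift box with yellow ribbon, 70 x 70 x 52 mm high; origin at the centre of its underside. Leave alone.
- jar: Bystander: glass sweet jar with brass-coloured cap, 60 mm across, 85 mm high; origin at the centre of its underside. Leave alone.
- tin: Bystander: round copper-coloured tin, 64 mm across, 45 mm high; origin at the centre of its underside. Leave alone.
- cup: Bystander: white ceramic cup, 68 mm across, 70 mm high; origin at the centre of its underside. Leave alone.
- spatula: Bystander: spatula lying flat, about 200 mm long; origin on its underside near the middle of its length. Leave alone.
- wafer_box: Bystander: cardboard wafer box, 50 x 90 x 36 mm high; origin at the centre of its underside. Leave alone.
- syrup: Bystander: syrup bottle with black cap, 52 mm across, 140 mm high; origin at the centre of its underside. Leave alone.

How it is judged:
On the way, in this order (a step that is already met when the one before it is completed fails the run):
1. the cover is opened by its press bar (beyond 0.35 rad) while the tray is still outside (value of joint cover above 0.35 rad and contact force between the fingers and cover above 0.5 N and x of tray in the frame of case below -0.03 m), for 0.1 s.
2. the tray is fully in (within 6 mm of the rear stop) with the cover still held open (x of tray in the frame of case between 0.053 and 0.064 m and value of joint cover above 0.25 rad and contact force between the fingers and cover above 0.5 N), for 0.1 s.
At the end, for the whole second after the job is handed in: The tray stands flat and at rest in the lane within 6 mm of the rear stop, and the cover has shut over it (below 0.04 rad) (x of tray in the frame of case between 0.053 and 0.064 m and value of joint cover below 0.04 rad and z of tray in the frame of case below 0.01 m and angle between tray's own z axis and vertical below 0.05 rad and linear speed of tray below 0.01 m/s); the robot touches nothing.
It fails at once if the tray is lifted off the lane (more than 10 mm) (z of tray in the frame of case above 0.016 m).
It fails at once if the tray is tipped (more than 0.2 rad) (angle between tray's own z axis and vertical above 0.2 rad).
It fails at once if a bystander is moved by more than 20 mm (distance of any of gift_box, jar, tin, cup, spatula, wafer_box, syrup from where it was at the start of the episode above 0.02 m).
It also fails if it takes over 38 s, if anything falls off the work surface, if the arm or the gripper's body presses on something with over 40 N, if the wrist force passes 120 N, or if a joint passes its speed limit or range.

ROBOT

A 7-joint arm with a two-finger parallel gripper is mounted at the origin on the work surface. World frame = base frame: x ahead of the robot, y to its left, z up, the work surface at z = 0. Lengths are in m, angles in rad, forces in N, time in s.
With the tool pointing down it reaches from about 0.425 to 1.025 m from the base axis. Payload 9.4 kg.
Tool frame: the origin (TCP) lies midway between the tips of the shut fingers; the grasp point (between the pads) lies 19 mm behind it; z points along the fingers, y is the direction in which the jaws open and shut (so a half turn about z gives the same grasp; the last joint's range is limited). The gripper opens to 85 mm and grips with 20 to 120 N. Pads are 22 mm wide; open, the fingers measure 114 mm over their backs; the gripper's body (76 mm by 85 mm) begins 54 mm behind the grasp point. The pads swing forward as they close: fully open they stand 13 mm farther back than shut.
Start: joints at [1.206, 0.599, -0.003, 1.599, 0.002, 0.943, -0.08], TCP at [0.206, -0.695, 0.231] pointing down, gripper open.
Joint ranges: [-2.57, 2.57], [-0.35, 1.97], [-1.29, 1.29], [0.11, 2.56], [-1.05, 4.19], [0.11, 1.86], [-2.63, 2.63]. Speed limits (rad/s): [2.22, 2.22, 3.01, 3.01, 3.14, 3.14, 3.14].

INTERFACE

Orientations are given as a rotation vector (axis times angle).
In Python, from station import env, open_gripper, grasp, planner, imaging gives the robot as it stands. Calls block until the motion is done:
- env.reach(position, orientation): joint-space move of the TCP to a pose.
- env.movel(position, rate=0.15, attitude=None, max_force=None): straight line of the TCP; attitude=None keeps the orientation; rate is the mean speed in m/s. With max_force (N) it stops when the force on the tool has changed by that much, and returns True; else False.
- env.goto_joints(angles): joint-space move.
- open_gripper() and grasp(): open the fingers fully, or close them until they stop; the grip force is fixed at half the most.
- env.hold(seconds).
- planner.inverse_kinematics(position, orientation): joint angles nearest the present ones, or None.
- env.sense(): the state.
- imaging.snapshot(name): name is "scene" or "top"; returns a dict with "color" (480x640x3 uint8, red, green, blue), "camera_matrix" (3x3 intrinsics, pixels), "dist" ([k1, k2, p1, p2, k3] as OpenCV has them; the pictures are not rectified), "T" (4x4, takes a point from camera to world coordinates). Camera axes: x right, y down, z forward; pixel columns grow to the right and rows downward; lengths in m; the calibration is good to about 2 mm. A picture is of the moment at which its call begins. There is no depth.
A pose or a line that the arm cannot do raises env.Unreachable and nothing moves.
- env.sign_off(): hands the job in, once; it reports no verdict.
Trained networks look in a picture, given as the dict that the camera call returned (one of the last four; its "shot" number tells which), for a name from the list of things; names that differ only in an ending like _2 or _b are one class to them, and where a whole thing is asked for, a point or a joint stands for the part that bears it (a point fixed in the world has none). Each returns a list of dicts, best first, with "p" (0 to 1); they miss things now and then, are a little off and sometimes report something else, mostly with a low value. They report only what shows in the picture. A call takes as long as a camera call.
- imaging.search_frame(picture, thing): "xyz" ([x, y, z] in m, in world coordinates, good to about 4 mm: the middle of the surface that is visible of it).
- imaging.cut_out(picture, thing): "pixels" (480x640 bool, what is visible of it).
- imaging.tip_of(picture, thing): "xyz" ([x, y, z] in m, in world coordinates, good to about 4 mm: a listed point, or the origin of a listed thing).
The state is a dict: "time": time; "q": joint angles; "qd": joint speeds; "effort": joint torques, N m; "position": TCP position; "tool_rot": TCP orientation; "ft_force": force on the tool from outside, world axes, zero at the start; "ft_torque": the same for the moment, N m; "grip_width": finger opening in m.
Only numpy, scipy, OpenCV 4.12 (cv2) and the standard library are available. Lean on these libraries where they do the work, as an engineer would, in place of code of your own. Each camera call takes 0.05 s, during which the arm holds its last target. There are 200 camera calls.

## Working session

There is one attempt and no reset: what is moved stays moved. The work goes in short steps, each a Python script; the robot and the scene stay as the last script left them, time stands still between calls to the robot, and variables do not carry over. Pictures are saved under pics/ and viewed, about 8 in all and at most 12, crops included, and the job is handed in when it is done.

```bash
ls; mkdir -p pics
python3 - <<'E'
from station import env, imaging
import cv2, numpy as np
print(env.sense())
for n in ("scene","top"):
    s=imaging.snapshot(n); cv2.imwrite(f"pics/{n}0.png",s["color"][:,:,::-1])
    print(n,np.round(s["T"],3).tolist(),np.round(s["camera_matrix"],1).tolist(),s["dist"])
    for t in ("case","rear_stop","hinge_rod","tongue","press_bar","tray","tray_handle","gift_box","jar","tin","cup","spatula","wafer_box","syrup"):
        print(t,[(np.round(r["xyz"],4).tolist(),round(r["p"],2)) for r in imaging.tip_of(s,t)[:2]])
print(env.sense()["time"])
E
```

```text
pics
{'time': 0.0, 'q': array([ 1.20630949,  0.60014745, -0.00255375,  1.60011386,  0.00179788,
        0.94291503, -0.0798442 ]), 'qd': array([ 9.57469332e-06, -3.74807834e-04, -9.05975451e-04,  1.83739067e-03,
       -1.16993127e-03, -1.49865717e-03,  6.82545805e-04]), 'effort': array([-2.72393190e-04, -7.76453733e+01,  1.56407766e+00, -2.58012646e+01,
        1.21526036e-02,  9.12354968e-03,  9.84755275e-06]), 'position': array([ 0.20563521, -0.69473672,  0.2304064 ]), 'tool_rot': array([-3.10759634e+00, -4.50309103e-01,  5.67809943e-04]), 'ft_force': array([-0.38457969, -0.59182072, -0.13988966]), 'ft_torque': array([ 0.01176495,  0.01255732, -0.00679899]), 'grip_width': 0.08556185710766823}
scene [[-0.12, 0.856, -0.504, 1.247], [0.993, 0.108, -0.051, 0.078], [0.011, -0.506, -0.862, 1.211], [0.0, 0.0, 0.0, 1.0]] [[535.3, 0.0, 311.7], [0.0, 535.3, 246.8], [0.0, 0.0, 1.0]] [0.03498281 0.         0.         0.         0.        ]
case [([0.6754, -0.0969, -0.0028], 0.82)]
rear_stop [([0.7737, -0.0777, 0.0301], 0.68), ([0.5693, -0.0729, 0.0495], 0.62)]
hinge_rod [([0.571, -0.0736, 0.0
[... 902 characters left out ...]
0.6741, -0.1001, -0.0044], 0.9), ([0.7754, -0.0761, 0.0288], 0.74)]
rear_stop [([0.7773, -0.0779, 0.0342], 0.72)]
hinge_rod [([0.576, -0.0751, 0.0503], 0.74)]
tongue [([0.6815, -0.1214, 0.0354], 0.81), ([0.7218, -0.2436, 0.0038], 0.58)]
press_bar [([0.5605, -0.0365, 0.055], 0.77), ([0.679, -0.1207, 0.0327], 0.67)]
tray [([0.6125, -0.1106, 0.0097], 0.96)]
tray_handle [([0.5391, -0.124, 0.0496], 0.71)]
gift_box [([0.7244, -0.2455, 0.003], 0.91)]
jar [([0.5694, -0.2725, 0.0004], 0.75)]
tin [([0.6778, 0.0703, -0.0033], 0.63)]
cup [([0.4836, 0.0766, -0.0022], 0.78)]
spatula [([0.4499, -0.43, -0.0042], 0.56)]
wafer_box [([0.5971, 0.1272, -0.0023], 0.95)]
syrup [([0.5497, 0.386, 0.0011], 0.67)]
1.5
```

```bash
cat > h.py <<'E'
import numpy as np
from scipy.spatial.transform import Rotation as Ro
import json
def load(): return json.load(open("case.json"))
def w(x,y,z=None):
    c=load(); p=[c[0]+x*np.cos(c[2])-y*np.sin(c[2]), c[1]+x*np.sin(c[2])+y*np.cos(c[2])]
    return np.array(p if z is None else p+[z])
def loc(p):
    c=load(); d=np.array(p[:2])-c[:2]; k,s=np.cos(c[2]),np.sin(c[2])
    return np.array([d[0]*k+d[1]*s,-d[0]*s+d[1]*k])
def rot(flip):
    k=load()[2]+(np.pi if flip else 0)
    X=np.array([np.cos(k),np.sin(k),0]); Z=np.array([0,0,-1.]); return Ro.from_matrix(np.c_[X,np.cross(Z,X),Z]).as_rotvec()
E
python3 - <<'E'
import numpy as np, json, cv2
from scipy.optimize import least_squares
M=[((0,0),(.6754,-.0969)),((0,0),(.6741,-.1001)),((.104,0),(.7737,-.0777)),((.104,0),(.7773,-.0779)),((-.0975,.041),(.571,-.0736)),((-.0975,.041),(.576,-.0751)),
((.001,-.025),(.6834,-.1285)),((.001,-.025),(.6815,-.1214)),((-.0975,.086),(.5587,-.029)),((-.0975,.086),(.5605,-.0365))]
A=np.array([m[0] for m in M]);B=np.array([m[1] for m in M])
f=lambda c:(np.c_[c[0]+A[:,0]*np.cos(c[2])-A[:,1]*np.sin(c[2]),c[1]+A[:,0]*np.sin(c[2])+A[:,1]*np.cos(c[2])]-B).ravel()
r=least_squares(f,[.67,-.1,.2]);print(r.x,np.round(f(r.x).reshape(-1,2)*1000,1).tolist())
json.dump(r.x.tolist(),open("case.json","w"))
from h import *
for n,p in dict(tray=(.6135,-.1096),handle=(.5399,-.124),gift=(.7247,-.247),jar=(.569,-.2725),tin=(.6777,.0695),cup=(.481,.0753),wafer=(.597,.129)).items(): print(n,loc(p).round(4))
from station import planner
for fl in (0,1):
  for x in (-.158,-.027): print(fl,x,w(x,.046),planner.inverse_kinematics(w(x,.046,.05),rot(fl)))
a=cv2.imread("pics/scene0.png");b=cv2.imread("pics/top0.png")
cv2.imwrite("pics/both.png",np.hstack([a[120:480,100:500],b[0:360,100:500]]))
E
```

```text
[ 0.67475445 -0.0982181   0.19395716] [[-0.6, -1.3], [0.7, 1.9], [3.1, -0.5], [-0.5, -0.3], [0.2, -3.2], [-4.8, -1.7], [-2.8, 5.9], [-0.9, -1.2], [3.8, -3.6], [2.0, 3.9]]
tray [-0.0623  0.0006]
handle [-0.1373  0.0007]
gift [ 0.0203 -0.1556]
jar [-0.1374 -0.1506]
tin [0.0352 0.164 ]
cup [-0.1567  0.2076]
wafer [-0.0325  0.2379]
0 -0.158 [ 0.51085088 -0.08353409] [ 0.03913124  0.64516246  0.01926533  2.20945522 -0.04089313  0.28729133
 -1.28309532]
0 -0.027 [ 0.63939453 -0.05828471] [-0.01348906  0.72866646  0.02471895  1.92233666 -0.03491259  0.49099474
 -1.34109372]
1 -0.158 [ 0.51085088 -0.08353409] [ 0.43555562  0.70131144 -0.56015627  2.18385318  0.8350443   0.48074298
  0.97850194]
1 -0.027 [ 0.63939453 -0.05828471] [ 0.45214727  0.83656558 -0.71985793  1.89041138  0.81560185  0.73709838
  1.01924728]
```

View pics/both.png

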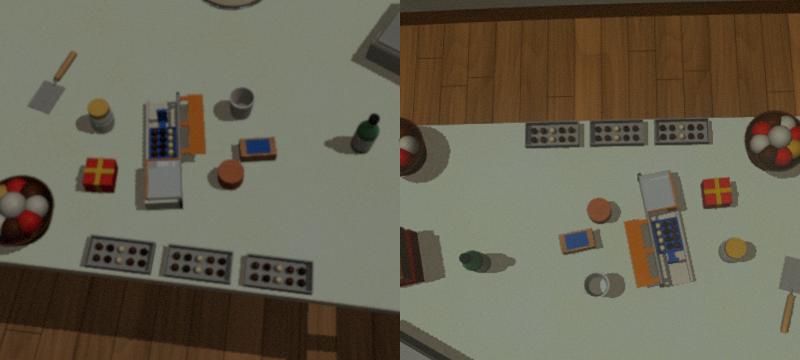

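The picture agrees with the fit: the case is left of centre in both views, with the orange bar on its left (+y) side, the tray in the loading part, and the tin, cup and wafer box well clear of the bar. Next I move above the bar and take a look.

Run:
```python
from station import env, imaging
import cv2
from h import *
env.reach(w(-.158,.046,.11),rot(0))
s=env.sense(); print(s["time"],s["position"],s["ft_force"],s["grip_width"],loc(s["position"]))
o=[]
for n in ("scene","top"):
    p=imaging.snapshot(n); im=p["color"][:,:,::-1]
    T=np.linalg.inv(p["T"]); c=cv2.projectPoints(w(-.09,.04,.05)[None],cv2.Rodrigues(T[:3,:3])[0],T[:3,3],p["camera_matrix"],p["dist"])[0].ravel().astype(int)
    o.append(cv2.resize(im[max(0,c[1]-75):c[1]+75,max(0,c[0]-65):c[0]+65],(390,450)))
cv2.imwrite("pics/above.png",np.hstack(o))
```

```text
3.9667 [ 0.51103585 -0.08444733  0.11009142] [ 0.28998769 -0.17115268  0.11867527] 0.08508141817706906 [-0.15799452  0.04506823]
```

View pics/above.png

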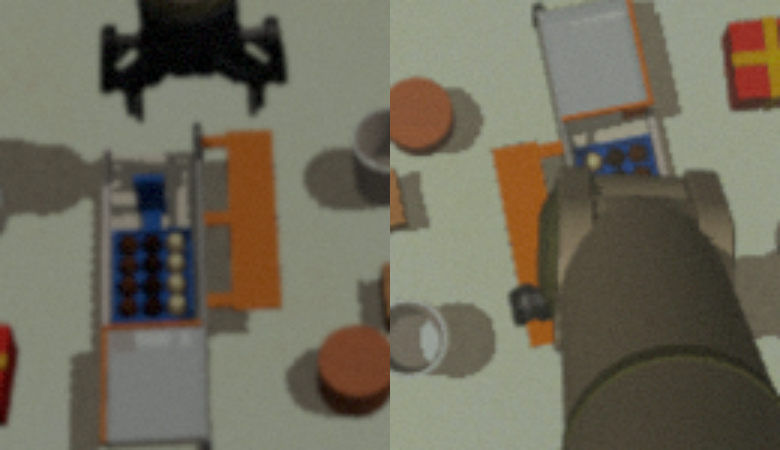

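The fingers straddle the hinge rod. In the left crop the lane finger is at about (135,110), behind the handle at (150,190), and the other at (258,110) is over the bar. I'll press down until it touches.

Run:
```python
from station import env, imaging
from h import *
env.movel(w(-.158,.046,.055),rate=.08)
hit=env.movel(w(-.158,.046,.020),rate=.03,max_force=2.0)
s=env.sense(); print(hit,s["time"],s["position"],s["ft_force"],s["ft_torque"])
```

```text
True 5.6167 [ 0.51079007 -0.08352869  0.03464359] [ 0.56711858 -0.21570145  2.43534712] [ 0.09887336 -0.14845255 -0.01102815]
```

Run:
```python
from station import env, imaging
import cv2
from h import *
env.movel(w(-.158,.046,.012),rate=.05,max_force=15)
s=env.sense(); print(s["time"],s["position"],s["ft_force"],s["ft_torque"])
p=imaging.snapshot("scene"); im=p["color"][:,:,::-1]
T=np.linalg.inv(p["T"]); pr=lambda q: cv2.projectPoints(np.array(q)[None],cv2.Rodrigues(T[:3,:3])[0],T[:3,3],p["camera_matrix"],p["dist"])[0].ravel()
c=pr(w(-.05,.04,.05)).astype(int)
for t in ("tongue","tray","tray_handle","press_bar"): print(t,[(loc(r["xyz"]).round(4),np.round(r["xyz"][2],4),round(r["p"],2)) for r in imaging.tip_of(p,t)[:2]])
x0,y0=c[0]-80,c[1]-75
im=cv2.resize(im[y0:y0+150,x0:x0+160],None,fx=5,fy=4*1.25)[:600*2]
for a,col in ((.3,(0,0,255)),(.4,(0,255,255)),(.5,(0,255,0)),(.6,(255,0,0))):
    # right free edge of panel: shut at y=-.038,z=.054
    for x in (0.,.1):
        dy,dz=-.079,.004
        q=pr(w(x,.041+dy*np.cos(a)+dz*np.sin(a),.050-dy*np.sin(a)+dz*np.cos(a)))
        cv2.circle(im,(int((q[0]-x0)*5),int((q[1]-y0)*5)),3,col,-1)
cv2.imwrite("pics/open.png",cv2.resize(im,(640,600)))
```

```text
6.2333 [ 0.51054357 -0.08300728  0.01169292] [-0.55533599  1.41656496  2.86150533] [ 0.57931635  0.11366576 -0.01900022]
tongue [(array([-0.0008, -0.025 ]), np.float64(0.0684), 0.83)]
tray [(array([-0.0599,  0.0016]), np.float64(0.0007), 0.85)]
tray_handle [(array([-0.1377, -0.0005]), np.float64(0.0448), 0.92)]
press_bar [(array([-0.099 ,  0.0865]), np.float64(0.0274), 0.76)]
```

View pics/open.png

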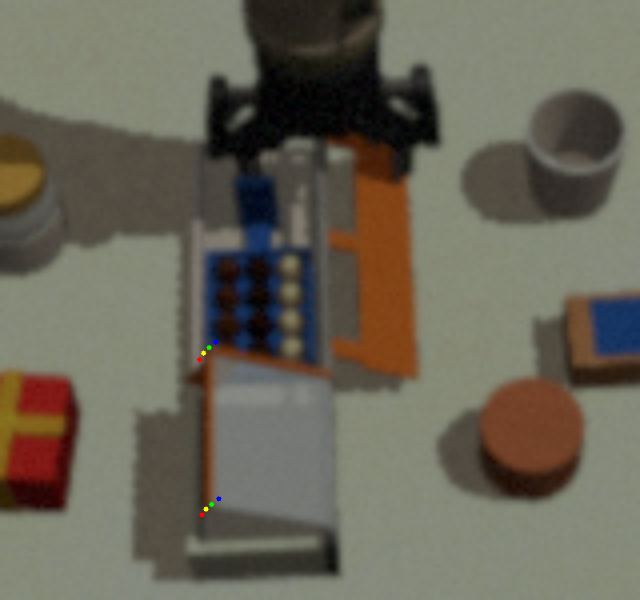

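The cover's free corner at (210,347) lies on my 0.5 rad mark, and the tongue and bar heights (68 and 27 mm) agree at about 0.5–0.55 rad. The lane finger at (250,165) stands behind the handle. Next I push.

Run:
```python
from station import env, imaging
import cv2
from h import *
env.movel(w(-.158,.046,.0135),rate=.05)
s=env.sense(); print(s["time"],s["ft_force"],s["ft_torque"])
h=env.movel(w(-.05,.046,.0135),rate=.06,max_force=9)
s=env.sense(); print(h,s["time"],loc(s["position"]),s["position"][2],s["ft_force"],s["ft_torque"])
p=imaging.snapshot("scene"); im=p["color"][:,:,::-1]
for t in ("tongue","tray","tray_handle","press_bar"): print(t,[(loc(r["xyz"]).round(4),np.round(r["xyz"][2],4),round(r["p"],2)) for r in imaging.tip_of(p,t)[:2]])
T=np.linalg.inv(p["T"]); c=cv2.projectPoints(w(-.05,.04,.05)[None],cv2.Rodrigues(T[:3,:3])[0],T[:3,3],p["camera_matrix"],p["dist"])[0].ravel().astype(int)
cv2.imwrite("pics/push.png",cv2.resize(im[c[1]-75:c[1]+75,c[0]-80:c[0]+80],(640,600)))
```

```text
6.7333 [-1.08585211  3.10621382  2.14361611] [0.83008359 0.21621994 0.04036667]
False 8.6833 [-0.05005156  0.04600651] 0.013504901145534109 [-3.45723504  0.80161267  2.48255651] [0.25405839 0.65013802 0.04791921]
tongue [(array([ 0.0018, -0.0284]), np.float64(0.0631), 0.63)]
tray [(array([0.037 , 0.0031]), np.float64(0.0057), 0.69)]
tray_handle [(array([-0.0386, -0.0024]), np.float64(0.047), 0.61)]
press_bar [(array([-0.1005,  0.0832]), np.float64(0.0299), 0.97)]
```

View pics/push.png

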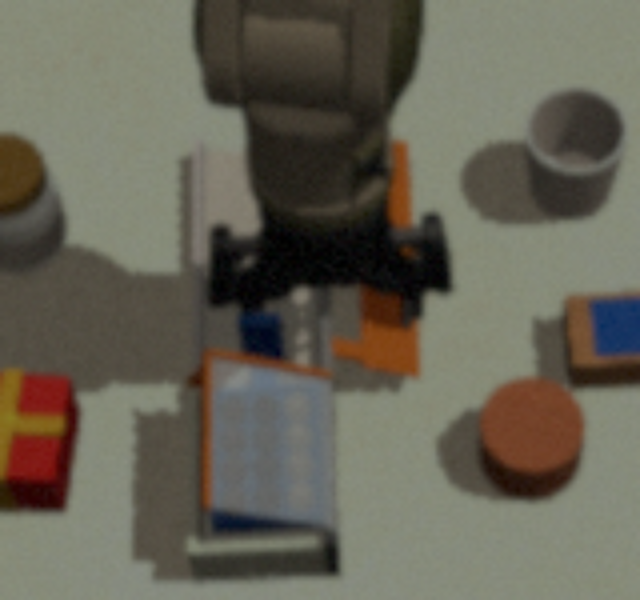

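The tray is under the open cover at x≈37 mm, with the handle at (262,335) in front of the lane finger. I'll push slowly to the stop.

Run:
```python
from station import env, imaging
import cv2
from h import *
h=env.movel(w(-.018,.046,.0135),rate=.025,max_force=8)
env.hold(.3)
s=env.sense(); print(h,s["time"],loc(s["position"]),s["position"][2],s["ft_force"],s["ft_torque"])
o=[]
for n in ("scene","top"):
  p=imaging.snapshot(n); im=p["color"][:,:,::-1]
  for t in ("tongue","tray","tray_handle","rear_stop"): print(t,[(loc(r["xyz"]).round(4),np.round(r["xyz"][2],4),round(r["p"],2)) for r in imaging.tip_of(p,t)[:2]])
  T=np.linalg.inv(p["T"]); c=cv2.projectPoints(w(0,.04,.05)[None],cv2.Rodrigues(T[:3,:3])[0],T[:3,3],p["camera_matrix"],p["dist"])[0].ravel().astype(int)
  o.append(cv2.resize(im[c[1]-60:c[1]+60,c[0]-60:c[0]+60],(400,400)))
cv2.imwrite("pics/in.png",np.hstack(o))
```

```text
True 10.1167 [-0.02891755  0.04675622] 0.012991942079495757 [2.5141929  1.11736034 2.88846652] [ 0.30844887 -0.30900634 -0.0639642 ]
tongue [(array([ 0.0001, -0.0243]), np.float64(0.064), 0.63), (array([-0.2854, -0.2869]), np.float64(0.0037), 0.33)]
tray [(array([0.0616, 0.0015]), np.float64(0.0038), 0.66), (array([-0.0343,  0.5007]), np.float64(-0.0002), 0.64)]
tray_handle [(array([-0.0189,  0.0013]), np.float64(0.0481), 0.47), (array([0.0368, 0.1595]), np.float64(-0.0006), 0.3)]
rear_stop [(array([0.1025, 0.0006]), np.float64(0.0311), 0.6)]
tongue []
tray []
tray_handle []
rear_stop [(array([0.1043, 0.0008]), np.float64(0.0294), 0.47)]
```

View pics/in.png

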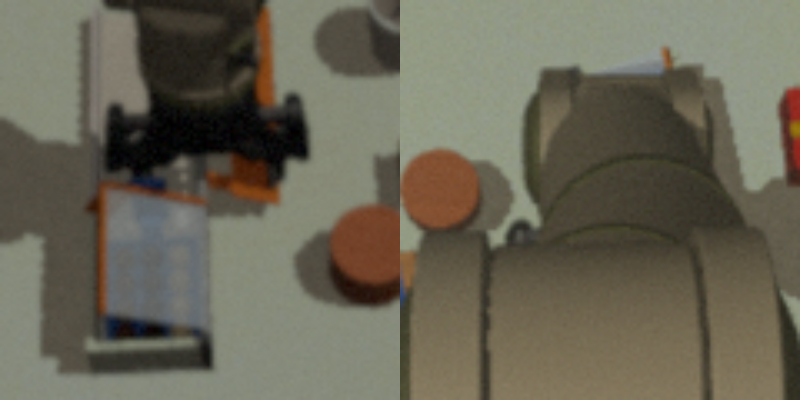

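The tray shows up at x≈60 mm with its front by the rear stop, and the cover is still open. I'll push once more to confirm the stop, then back off, lift and check.

Run:
```python
from station import env, imaging
import cv2
from h import *
h=env.movel(w(-.018,.046,.0135),rate=.025,max_force=12)
s=env.sense(); print(h,s["time"],loc(s["position"]),s["ft_force"])
env.hold(.3)
env.movel(w(-.055,.046,.0135),rate=.06)
s=env.sense(); print(s["time"],s["ft_force"],s["ft_torque"])
env.movel(w(-.055,.046,.06),rate=.05)
env.movel(w(-.075,.046,.20),rate=.12)
env.reach(w(-.15,-.25,.25),rot(0))
o=[]
for n in ("scene","top"):
  p=imaging.snapshot(n); im=p["color"][:,:,::-1]
  for t in ("tongue","tray","tray_handle","press_bar","rear_stop"): print(t,[(loc(r["xyz"]).round(4),np.round(r["xyz"][2],4),round(r["p"],2)) for r in imaging.tip_of(p,t)[:1]])
  T=np.linalg.inv(p["T"]); c=cv2.projectPoints(w(0,.04,.05)[None],cv2.Rodrigues(T[:3,:3])[0],T[:3,3],p["camera_matrix"],p["dist"])[0].ravel().astype(int)
  o.append(cv2.resize(im[max(0,c[1]-70):c[1]+70,c[0]-70:c[0]+70],(400,400)))
cv2.imwrite("pics/end.png",np.hstack(o))
s=env.sense(); print(s["time"],s["ft_force"])
```

```text
True 10.9333 [-0.02828237  0.04676299] [-1.06889166  0.15865143  4.34715864]
11.8333 [-1.68033971  1.52675515  3.25905168] [0.38761444 0.50233796 0.12841676]
tongue [(array([-0.2841, -0.2859]), np.float64(0.0023), 0.74)]
tray [(array([0.0594, 0.001 ]), np.float64(0.005), 0.55)]
tray_handle [(array([-0.0165,  0.0009]), np.float64(0.0477), 0.67)]
press_bar [(array([-0.1   ,  0.0907]), np.float64(0.053), 0.86)]
rear_stop [(array([0.104 , 0.0037]), np.float64(0.031), 0.7)]
tongue [(array([ 0.0021, -0.0232]), np.float64(0.0318), 0.85)]
tray [(array([-0.2855, -0.2792]), np.float64(-0.0019), 0.46)]
tray_handle [(array([-0.0174,  0.0003]), np.float64(0.0526), 0.53)]
press_bar [(array([-0.1018,  0.0859]), np.float64(0.0529), 0.75)]
rear_stop [(array([ 0.106 , -0.0005]), np.float64(0.0307), 0.75)]
16.025 [-0.12051937  0.60919283 -0.22815618]
```

View pics/end.png

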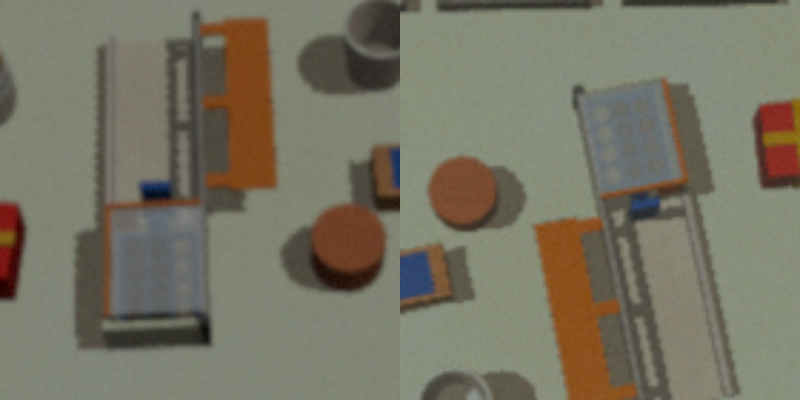

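The cover is shut: the tongue point is back at 32 mm and the bar at 53 mm. The tray is in at x≈59 mm, with the handle just outside the cover at (155,190). The arm is clear, so I'm handing in.

```bash
python3 -c "
from station import env
env.sign_off()"
```

```text
the job is handed in; nothing more can be done
```

The tray is fully in against the rear stop and the cover has shut over it. I handed the job in at about 16 s of the 38 s allowed, and the interface gave no verdict.

- **What I did:** With the gripper open across the hinge rod, one fingertip pressed the bar and opened the cover to about 0.5 rad. The other pushed the tray by its handle to the stop, and a second push moved it less than 1 mm further. I then backed off about 27 mm with the cover still held open, lifted off, and moved the arm clear.
- **Last checks:**
  - The tray origin was found at case x ≈ 59 mm, and the handle face at −16.5 to −17.4 mm (nominal 59 and −16).
  - The bar was back at 53 mm, and the tongue point in the top view was at 32 mm, so the cover is shut.
  - The bystanders visible in the last picture looked undisturbed. I did not re-measure them or check those outside the crop.
- **What disagreed:** In the last pictures the networks twice reported something near case (−0.285, −0.28) m at table height: as the tongue in the scene view and as the tray in the top view. I ignored both as false, because they contradicted the picture and the other camera.
- **Bar contact:** The first touch on the bar came about 4 mm lower than I expected, so I took the cover angle from the pictures instead.

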